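Core up three gravity dies and scrap the broken core

TASK

Core up the three open dies: take each sound sand core from the wooden tray and set it upright in the die whose round core print it fits, seated right down on the bottom of the print. Put the broken core into the white basin for scrap. Sound cores are brittle, so set them down instead of letting them fall, and do not knock one over.

Things in the scene. Friction and masses are not known exactly. Their poses are not given: they have to be found in the camera images.
- straight_core: loose tan sand core standing upright in the tray, sound; a plain round post without neck or step, diameter 28 mm, 78 mm tall. Origin: centre of the underside, z along its axis, up. Mass 0.09 kg or so. Grip it from above round its upper half.
- necked_core: loose tan sand core standing upright in the tray, sound; 62 mm tall, a round foot of diameter 38 mm (straight for 20 mm, then a cone) under one long neck of diameter 24 mm from height 29 mm to the top. Origin: centre of the underside, z along its axis, up. Mass 0.05 kg or so. Grip it from above round the neck.
- stepped_core: loose tan sand core standing upright in the tray, sound; 55 mm tall, three rounds in steps: foot diameter 44 mm up to height 19 mm, middle diameter 31 mm from 19 to 42 mm, top diameter 20 mm. Origin: centre of the underside, z along its axis, up. Mass 0.07 kg or so. Grip it from above round the middle.
- broken_core: loose tan sand core standing upright in the tray among the others, broken: a stout waisted lump 59 mm tall, foot diameter 48 mm, about 44 mm thick at heights 25 to 45 mm, with a jagged top where the neck has snapped off. Origin: centre of the underside, z up. Mass 0.07 kg. Can be gripped across the body.
- die_round: open lower die half, fixed, a dark iron block 110 x 104 x 32 mm (122 mm in y over its ears). Origin: centre of the underside, z up; a pouring groove leaves to -x. In its top is a round cavity of diameter 60 mm, 8 mm deep, bright and slippery, and in the middle of that a round core print: bottom diameter 36 mm, widening to 46 mm at the mouth, 14 mm deep (bottom 10 mm above the table), for a core foot of 28 mm.
- die_oblong: open lower die half, fixed, a dark iron block 110 x 104 x 32 mm (122 mm in y over its ears). Origin: centre of the underside, z up; a pouring groove leaves to -x. In its top is an oblong cavity 80 mm (x) by 64 mm (y) with rounded corners, 8 mm deep, bright and slippery, and in the middle of that a round core print: bottom diameter 43 mm, widening to 53 mm at the mouth, 14 mm deep (bottom 10 mm above the table), for a core foot of 38 mm.
- die_wide: open lower die half, fixed, a dark iron block 110 x 104 x 32 mm (122 mm in y over its ears). Origin: centre of the underside, z up; a pouring groove leaves to -x. In its top is a round cavity of diameter 80 mm, 8 mm deep, bright and slippery, and in the middle of that a round core print: bottom diameter 52 mm, widening to 62 mm at the mouth, 14 mm deep (bottom 10 mm above the table), for a core foot of 44 mm.
- core_tray: wooden tray that holds the four cores, fixed, 300 mm along its y, 135 mm along its x, walls 28 mm high and 10 mm thick. Origin: centre of the underside; its floor is 6 mm above the table.
- basin: white plastic basin for scrap, fixed, rim diameter 237 mm, 96 mm high, narrower at the foot, open at the top. Origin: centre of the underside, z up; its inner floor is about 6 mm above the table.
Not all that is in view belongs to the job. What is shaped like the necked_core but turquoise is not meant.

How it is judged (in metres and radians):
At the end, for the whole second after the job is handed in: Straight core in die_round, necked core in die_oblong, stepped core in die_wide: each upright within 0.12 rad, its underside within 4 mm of the print's bottom and 8 mm of its centre; the broken core inside the basin, lying or standing; all released and at rest (horizontal distance between straight_core and die_round below 0.008 m and z of straight_core in the frame of die_round between 0.006 and 0.014 m and angle between each of straight_core, necked_core, stepped_core's own z axis and vertical below 0.12 rad and linear speed of each of straight_core, necked_core, stepped_core, broken_core below 0.01 m/s and horizontal distance between necked_core and die_oblong below 0.008 m and z of necked_core in the frame of die_oblong between 0.006 and 0.014 m and horizontal distance between stepped_core and die_wide below 0.008 m and z of stepped_core in the frame of die_wide between 0.006 and 0.014 m and horizontal distance between broken_core and basin below 0.1 m and z of broken_core in the frame of basin below 0.08 m); the robot touches nothing.
It fails at once if a sound core falls freely (moves faster than 0.7 m/s with no finger on it: a drop of 25 mm or more) ((linear speed of straight_core above 0.7 m/s and contact force between the fingers and straight_core below 0.02 N) or (linear speed of necked_core above 0.7 m/s and contact force between the fingers and necked_core below 0.02 N) or (linear speed of stepped_core above 0.7 m/s and contact force between the fingers and stepped_core below 0.02 N)).
It fails at once if a sound core is knocked over (leans more than 40 degrees) (angle between any of straight_core, necked_core, stepped_core's own z axis and vertical above 0.7 rad).
It also fails if it takes over 106 s, if anything falls off the work surface, if the arm or the gripper's body presses on something with over 40 N, if the wrist force passes 120 N, or if a joint passes its speed limit or range.

ROBOT

A 6-joint arm with a two-finger parallel gripper is mounted at the origin on the work surface; the furniture and walls round the work are solid. World frame = base frame: x ahead of the robot, y to its left, z up, the work surface at z = 0. Lengths are in mm, angles in rad, forces in N, time in s.
With the tool pointing down it reaches from about 275 to 825 mm from the base axis. Payload 5.2 kg.
Tool frame: the origin (TCP) lies at the very end of the fingers, on their centre line; the grasp point (between the pads) lies env.grip_depth behind it (env.grip_depth is the distance from the TCP to the grasp point, in mm); z points along the fingers, y is the direction in which the jaws open and shut (so a half turn about z gives the same grasp; the last joint's range is limited). The gripper opens to 93 mm and grips with 3 to 60 N. Pads are 15 mm wide; open, the fingers measure 128 mm over their backs; the gripper's body (75 mm by 188 mm) begins 65 mm behind the grasp point.
Start: joints at [-1.352, 0.259, 1.535, -0, 1.348, -0.203], TCP at [225.192, -501.79, 218.653] pointing down, gripper open.
Joint ranges: [-3.14, 3.14], [-0.91, 2.08], [0.19, 2.58], [-1.22, 4.36], [0.22, 2.71], [-3.12, 3.12]. Speed limits (rad/s): [2.57, 2.57, 3.14, 3.14, 3.14, 3.14].

INTERFACE

Orientations are given as [roll, pitch, yaw] about the fixed x, y, z axes, in that order (R = Rz(yaw) Ry(pitch) Rx(roll)).
In Python, from rig import monitor, optics, job, masks_of, env gives the robot as it stands.
- The arm moves only by the tool send_rows, never from a script. Its argument "targets" is text: rows parted by semicolons, each of 4 numbers parted by spaces: the shift along the tool's x, y, z in cm, then the turn about the tool's z in rad. A call has 1 to 8 rows; each row shifts and turns the commanded pose from where the row before left it, along the tool's axes as they then stand; what a row does not reach is not made up. A row lasts 1/12 s, in which the tool goes at most 41.7 mm and 7.16 degrees, less where a joint would pass 70% of its speed; a pose out of reach is approached as far as the arm can. A call is refused whole if a number of a shift passes 4.17 or a number of a turn 0.125, either way. A call with a gripper value outside its range is refused whole. "jaw" is the gripper command: -1 is fully open, 1 is shut, values between are in proportion, set as the call begins (left out, the last holds). The fingers move at their own pace and stop on an object; "newtons" is the grip in N (left out, the last holds). Time passes only in rows, so rows that do not move let the fingers close. It gives the time, the measured TCP pose, the force and the opening at its end, in the units of the state.
- monitor.sense(): the state, without advancing time (a new reading comes with each control period).
- optics.get_image(name): name is "side" or "top" or "wrist"; returns a dict with "color" (384x512x3 uint8, red, green, blue), "camera_matrix" (3x3 intrinsics, pixels), "k1" (the pictures are not rectified: a ray, as slopes to the right and down, at radius r is drawn at 1 + k1 r^2 times it, then the intrinsics apply), "world_to_cam" (4x4, takes a point from world to camera coordinates). Camera axes: x right, y down, z forward; pixel columns grow to the right and rows downward; lengths in mm; the calibration is good to about 2 mm. A picture is of the moment at which its call begins. There is no depth.
- job.close_job(): hands the job in, once; it reports no verdict.
Trained networks look in the newest picture that a camera, given by its name, has taken for a name from the list of things; names that differ only in an ending like _2 or _b are one class to them, and where a whole thing is asked for, a point or a joint stands for the part that bears it (a point fixed in the world has none). Each returns a list of dicts, best first, with "p" (0 to 1); they miss things now and then, are a little off and sometimes report something else, mostly with a low value. They report only what shows in the picture. A call takes as long as a camera call. They do not tell look-alikes from the thing itself.
- masks_of(camera, name): "pixels" (384x512 bool, what is visible of it) and "rect" ([left, top, right, bottom] in pixels, round what is visible of it).
The state is a dict: "clock": time; "joints": joint angles; "qd": joint speeds; "effort": joint torques, N m; "tcp_pos": TCP position; "tcp_rot": TCP orientation; "contact_force": force on the tool from outside, world axes, zero at the start; "torque": the same for the moment, N m; "grip_width": opening from 0.0 (shut) to 1.0 (fully open).
Only numpy, scipy, OpenCV 4.12 (cv2) and the standard library are available. Lean on these libraries where they do the work, as an engineer would, in place of code of your own. Each camera call takes 0.05 s, during which the arm holds its last target. There are 200 camera calls.

## Working session

There is one attempt and no reset: what is moved stays moved. The work goes in short steps, Python scripts to look and compute and a tool call to move; the robot and the scene stay as the last step left them, time stands still between calls to the robot, and variables do not carry over. Pictures are saved under pics/ and viewed, about 12 in all and at most 16, crops included, and the job is handed in when it is done.

Besides the shell and the picture viewer there is one more tool, called after "Request:" in YAML: its name, and indented under it one key for each argument. send_rows: Moves the arm, as the interface text tells. Its arguments: {"type":"object","properties":{"targets":{"type":"string"},"jaw":{"type":"number"},"newtons":{"type":"number"}},"required":["targets"]}

```bash
ls; mkdir -p pics
python3 - <<'E'
from rig import monitor, optics, job, masks_of, env
import cv2,numpy as np
print(monitor.sense()); print(env.grip_depth)
ims=[]
for c in ["top","side"]:
    d=optics.get_image(c); cv2.imwrite(f"pics/{c}0.png",d["color"][:,:,::-1])
    print(c,d["camera_matrix"].tolist(),d["k1"],np.round(d["world_to_cam"],3).tolist())
    for n in ["straight_core","necked_core","stepped_core","broken_core","die_round","die_oblong","die_wide","core_tray","basin"]:
        for r in masks_of(c,n)[:4]:
            if r["p"]>.15: print(c,n,round(r["p"],2),r["rect"])
E
```

```text
pics
{'clock': 0.0, 'joints': array([-1.35175826e+00,  2.59325212e-01,  1.53605566e+00, -3.04381616e-05,
        1.34798043e+00, -2.02793225e-01]), 'qd': array([-0.00152609,  0.00169237,  0.00018631,  0.00148332, -0.00122916,
       -0.00129466]), 'effort': array([-1.83208125e-03, -4.37318766e+01, -2.84001321e+01,  7.16071017e-02,
        4.11883788e-02, -1.30401472e-04]), 'tcp_pos': array([ 225.08446248, -501.25179046,  217.83827768]), 'tcp_rot': array([-3.13985427e+00, -3.27150244e-04,  4.21837764e-01]), 'contact_force': array([-0.01304917,  0.37955213,  0.25835847]), 'torque': array([-0.00591467,  0.00128996,  0.01513609]), 'grip_width': 1.0003506784164562}
18.8
top [[450.485878572117, 0.0, 251.42878302038832], [0.0, 450.485878572117, 191.53430066218579], [0.0, 0.0, 1.0]] -0.1151705095352792 [[0.004, -1.0, -0.0, -44.933], [-0.991, -0.004, -0.132, 536.691], [0.132, 0.001, -0.991, 1037.387], [0.0, 0.0, 0.0, 1.0]]
top straight_core 0.66 [151.4, 196.9, 164.1, 211.1]
top necked_core 0.71 [137.4, 227.9, 154.4, 246.8]
top necked_core 0.65 [195.8, 196.0, 213.7, 214.2]
top stepped_core 0.6
[... 536 characters left out ...]
5, 0.735, -0.544, 1205.969], [0.0, 0.0, 0.0, 1.0]]
side straight_core 0.84 [279.2, 132.1, 294.8, 166.8]
side necked_core 0.76 [261.2, 130.7, 270.1, 154.2]
side necked_core 0.64 [257.8, 159.5, 274.8, 189.1]
side stepped_core 0.73 [278.6, 131.1, 293.1, 168.9]
side stepped_core 0.51 [323.0, 156.0, 340.2, 178.9]
side stepped_core 0.22 [221.5, 228.1, 302.9, 292.9]
side broken_core 0.81 [304.0, 143.1, 320.2, 170.8]
side die_round 0.6 [198.7, 172.4, 261.8, 215.7]
side die_oblong 0.65 [262.0, 189.4, 326.3, 234.7]
side die_wide 0.61 [221.7, 228.6, 299.5, 291.9]
side core_tray 0.91 [236.6, 135.4, 362.2, 192.3]
side core_tray 0.71 [262.6, 188.6, 325.3, 233.5]
side basin 0.88 [68.1, 185.3, 203.1, 292.9]
```

Run:
```python
import cv2,numpy as np
a=cv2.imread("pics/top0.png");b=cv2.imread("pics/side0.png")
cv2.imwrite("pics/top_c.png",cv2.resize(a[100:300,100:360],(780,600),interpolation=cv2.INTER_CUBIC))
cv2.imwrite("pics/side_c.png",cv2.resize(b,(800,600),interpolation=cv2.INTER_CUBIC))
```

```text
(no output)
```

View pics/top_c.png

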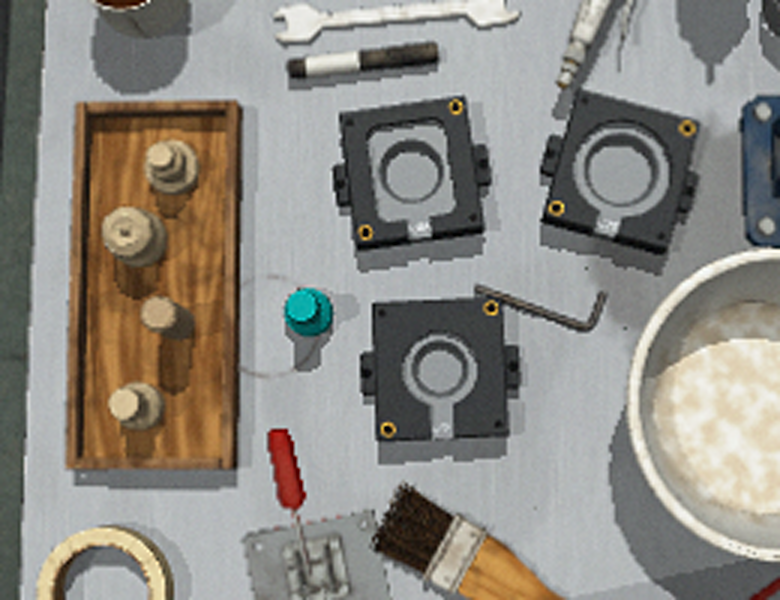

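View pics/side_c.png

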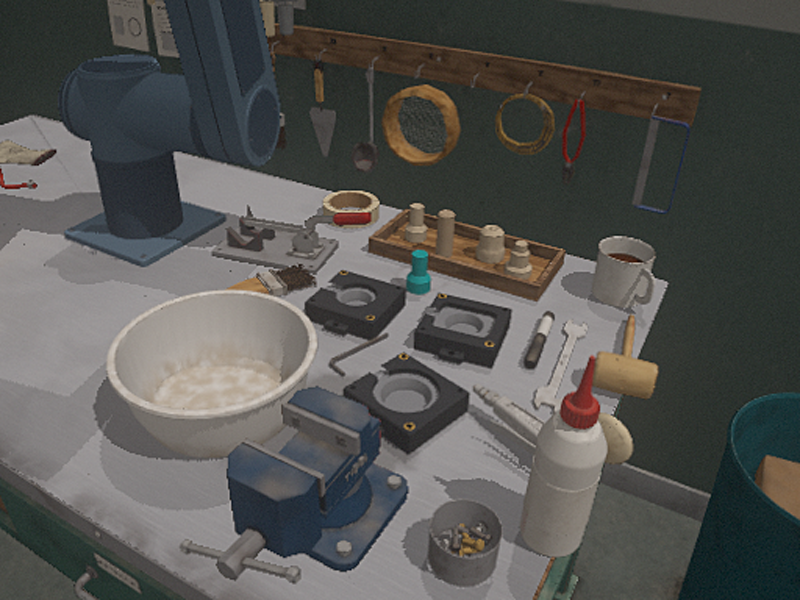

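View pics/top0.png

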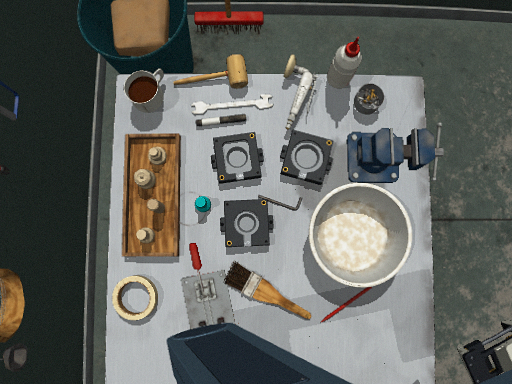

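The pictures show the tray cores, from the top of the picture down: stepped (156,156), broken (143,178), straight (153,204) and necked (144,235). The turquoise look-alike at (204,204) is outside the tray and isn't meant. The dies are oblong (237,157), wide (306,156) and round (246,222), and the basin is at (360,235).

```bash
cat > h.py <<'E'
from rig import monitor, optics, job, masks_of, env
import cv2,numpy as np
def ray(d,uv,z):
    "world xy where the pixel ray meets height z"
    K=np.array(d["camera_matrix"]);T=np.array(d["world_to_cam"])
    n=cv2.undistortPoints(np.array([[uv]],float),K,np.array([d["k1"],0,0,0.]))[0,0]
    R,t=T[:3,:3],T[:3,3]; c=-R.T@t; v=R.T@np.r_[n,1]
    return (c+v*(z-c[2])/v[2])
def proj(d,P):
    T=np.array(d["world_to_cam"])
    return cv2.projectPoints(np.array(P,float).reshape(-1,1,3),cv2.Rodrigues(T[:3,:3])[0],T[:3,3],np.array(d["camera_matrix"]),np.array([d["k1"],0,0,0.]))[0][:,0]
PROF={"straight_core":[(0,14),(78,14)],"necked_core":[(0,19),(20,19),(29,12),(62,12)],"stepped_core":[(0,22),(19,22),(19,15.5),(42,15.5),(42,10),(55,10)],"broken_core":[(0,24),(25,22),(45,22),(55,18)]}
def sil(d,name,x,y,z0,up=4):
    "silhouette mask of the upright core, hull per slab"
    a=np.linspace(0,2*np.pi,40); m=np.zeros((384*up,512*up),np.uint8); p=PROF[name]
    for (h0,r0),(h1,r1) in zip(p[:-1],p[1:]):
        P=[(x+r*np.cos(t),y+r*np.sin(t),z0+h) for h,r in((h0,r0),(h1,r1)) for t in a]
        q=(proj(d,P)+.5)*up-.5
        cv2.fillConvexPoly(m,cv2.convexHull(q.astype(np.float32)).astype(np.int32),1)
    return m
def fit(d,name,mask,xy,z0):
    from scipy.optimize import minimize
    M=cv2.resize(mask.astype(np.uint8),None,fx=4,fy=4,interpolation=cv2.INTER_NEAREST)>0
    f=lambda v:1-((s:=sil(d,name,*v,z0)>0)&M).sum()/(s|M).sum()
    r=minimize(f,xy,method="Nelder-Mead",options=dict(initial_simplex=[xy,np.add(xy,[8,0]),np.add(xy,[0,8])],xatol=.2))
    return np.round(r.x,1),round(1-r.fun,2)
E
python3 - <<'E'
from h import *
d=optics.get_image("top")
tops={"stepped_core":((156,155),40),"broken_core":((143,178),50),"straight_core":((153.5,204),70),"necked_core":((143,236),50)}
for n,(uv,z) in tops.items():
    g=ray(d,uv,z)[:2]
    ms=masks_of("top",n); 
    ms=[m for m in ms if abs((m["rect"][0]+m["rect"][2])/2-uv[0])<10 and abs((m["rect"][1]+m["rect"][3])/2-uv[1])<10 and m["rect"][2]-m["rect"][0]<40]
    print(n,g.round(1),[fit(d,n,m["pixels"],g,6) for m in ms[:1]])
for n,uv in {"oblong":(411,171),"wide":(620,171),"round":(440,369)}.items():
    print(n,ray(d,(100+uv[0]/3-.33,100+uv[1]/3-.33),20)[:2].round(1))
print("basin",ray(d,(360.5,234),96)[:2].round(1))
print("tray",[ray(d,p,28)[:2].round(0) for p in [(125,134.5),(180.5,134),(122.5,255),(179,255.5)]])
print("turq",ray(d,(203,203),50)[:2].round(0))
d=optics.get_image("side")
for n,uv in {"oblong":(462,322),"wide":(406,388),"round":(357,297)}.items():
    print("side",n,ray(d,(uv[0]*.64,uv[1]*.64),22)[:2].round(1))
for n,uv,g in [("necked_core",(266,142),None),("straight_core",(286,150),None),("broken_core",(312,157),None),("stepped_core",(331,167),None)]:
    ms=[m for m in masks_of("side",n) if abs((m["rect"][0]+m["rect"][2])/2-uv[0])<8 and abs((m["rect"][1]+m["rect"][3])/2-uv[1])<9]
    print("side",n,[fit(d,n,m["pixels"],ray(d,uv,40)[:2],6) for m in ms[:1]])
w=optics.get_image("wrist"); cv2.imwrite("pics/w0.png",w["color"][:,:,::-1]); T=np.array(w["world_to_cam"]);print(-T[:3,:3].T@T[:3,3],T.round(2).tolist(),w["camera_matrix"].tolist())
E
```

```text
stepped_core [624.2 187.8] [(array([628.8, 191.1]), np.float64(0.86))]
broken_core [566.3 214.9] [(array([567.9, 216.1]), np.float64(0.8))]
straight_core [502.3 183.2] [(array([500.3, 182.9]), np.float64(0.91))]
necked_core [429.1 210.2] [(array([431.2, 211. ]), np.float64(0.93))]
oblong [624.7  -6.3]
wide [ 625.5 -176.8]
round [463.6 -30.8]
basin [ 434.1 -287. ]
tray [array([679., 270.]), array([679., 132.]), array([384., 264.]), array([384., 128.])]
turq [507.  71.]
side oblong [623.6  -4.6]
side wide [ 623.8 -167.1]
side round [466.3 -26.6]
side necked_core [(array([438.5, 211.4]), np.float64(0.83))]
side straight_core [(array([505.9, 180.4]), np.float64(0.88))]
side broken_core [(array([575.8, 211.5]), np.float64(0.85))]
side stepped_core [(array([631.9, 189.7]), np.float64(0.88))]
[ 294.79238794 -469.83077041  384.34014399] [[0.41, -0.91, 0.0, -549.72], [-0.88, -0.39, 0.27, -30.07], [-0.25, -0.11, -0.96, 390.21], [0.0, 0.0, 0.0, 1.0]] [[329.60187107753165, 0.0, 249.76158680690466], [0.0, 329.60187107753165, 191.192239687004], [0.0, 0.0, 1.0]]
```

Request:
send_rows:
  targets: "0 0 0 0.105; 0 0 0 0.105;0 0 0 0.106;0 0 0 0.106;1.75 -3.57 0 0;1.75 -3.57 0 0;1.75 -3.57 0 0;1.75 -3.57 0 0"
  jaw: -0.6
  newtons: 15

```text
clock: 2.22
tcp_pos: [295.5, -357.6, 218.5]
tcp_rot: [-3.141, -0.0, -0.001]
contact_force: [0.7, 0.2, -0.1]
grip_width: 0.801
```

Request:
send_rows:
  targets: "1.75 -3.57 0 0;1.75 -3.57 0 0;1.75 -3.57 0 0;1.75 -3.57 0 0;1.75 -3.57 0 0;1.75 -3.57 0 0;1.75 -3.57 0 0;1.75 -3.57 0 0"

```text
clock: 2.88
tcp_pos: [435.8, -71.5, 219.0]
tcp_rot: [3.141, -0.001, -0.0]
contact_force: [0.6, -0.6, 0.9]
grip_width: 0.793
```

Request:
send_rows:
  targets: "1.75 -3.57 0.5 0;1.75 -3.57 1 0;1.75 -3.57 1 0;1.75 -3.57 1 0;1.75 -3.57 1 0;1.75 -3.57 1 0;1.75 -3.57 1 0;0 0 0 0"

```text
clock: 3.55
tcp_pos: [558.8, 182.2, 150.9]
tcp_rot: [-3.139, 0.002, 0.004]
contact_force: [0.1, -0.3, -0.5]
grip_width: 0.799
```

```bash
cat > look.py <<'E'
from h import *
import sys
def cores(names,guess,tag):
    s=monitor.sense(); d=optics.get_image("wrist"); cv2.imwrite(f"pics/{tag}.png",d["color"][:,:,::-1])
    print("tcp",s["tcp_pos"].round(1),s["clock"])
    for n in names:
        for m in masks_of("wrist",n)[:3]:
            r=np.array(m["rect"])
            c=proj(d,[(*guess[n],36)])[0]
            if m["p"]>.2: print(n,round(m["p"],2),r.astype(int),"pred",c.round(),fit(d,n,m["pixels"],guess[n],6) if abs((r[:2]+r[2:])/2-c).max()<60 else "")
G={"straight_core":(503,182),"necked_core":(434,211),"stepped_core":(629,190),"broken_core":(571,214)}
if __name__=="__main__": cores(sys.argv[2].split(","),G,sys.argv[1])
E
python3 look.py w1 straight_core,necked_core,stepped_core,broken_core
```

```text
tcp [558.8 182.2 150.9] 3.55
straight_core 0.94 [230 221 264 285] pred [251. 246.] (array([504. , 184.8]), np.float64(0.94))
necked_core 0.7 [333 205 386 258] pred [221. 310.] 
necked_core 0.68 [202 273 238 340] pred [221. 310.] (array([435. , 213.2]), np.float64(0.38))
stepped_core 0.89 [216  77 263 132] pred [242. 106.] (array([630.4, 192.1]), np.float64(0.94))
broken_core 0.76 [179 143 239 202] pred [215. 174.] (array([571.5, 219.1]), np.float64(0.92))
broken_core 0.31 [386  39 512 179] pred [215. 174.]
```

View pics/w1.png

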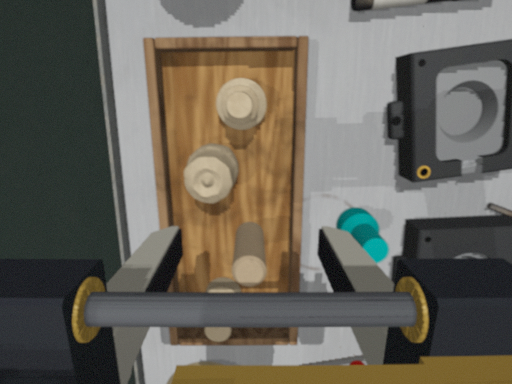

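The wrist view shows the tray with stepped (240,104), broken (209,172) with its jagged top, straight (249,255) and necked (220,310), and the turquoise one (362,233) outside it. The broken core goes first.

Request:
send_rows:
  targets: "0.65 -1.75 1 0;0.62 -1.73 1.5 0;0 0 2.5 0;0 0 2.5 0;0 0 2 0;0 0 1.4 0;0 0 1 0;0 0 0 0"

```text
clock: 4.47
tcp_pos: [569.4, 209.6, 33.3]
tcp_rot: [3.141, 0.003, -0.002]
contact_force: [-0.7, 0.3, -0.1]
grip_width: 0.799
```

Request:
send_rows:
  targets: "0 0 0 0;0 0 0 0;0 0 0 0;0 0 0 0;0 0 0 0"
  jaw: 0.6
  newtons: 20

```text
clock: 4.88
tcp_pos: [571.4, 211.8, 35.9]
tcp_rot: [-3.141, -0.002, -0.0]
contact_force: [0.7, 2.7, 1.9]
grip_width: 0.493
```

Request:
send_rows:
  targets: "0 0 0 0;0 0 -1.5 0;0 0 -4 0;0 0 -4 0;0 0 -4 0;-1 2 -1.5 0;-1.05 3.84 0 0;-1.05 3.84 0 0"

```text
clock: 5.55
tcp_pos: [539.8, 114.3, 186.3]
tcp_rot: [3.141, -0.003, 0.003]
contact_force: [0.2, -0.8, -1.3]
grip_width: 0.445
```

Request:
send_rows:
  targets: "-1.05 3.84 0 0;-1.05 3.84 0 0;-1.05 3.84 0 0;-1.05 3.84 0 0;-1.05 3.84 0 0;-1.05 3.84 0 0;-1.05 3.84 0 0;-1.05 3.84 0 0"

```text
clock: 6.22
tcp_pos: [454.2, -194.4, 184.7]
tcp_rot: [3.141, 0.0, 0.0]
contact_force: [0.6, -1.3, -0.4]
grip_width: 0.441
```

Request:
send_rows:
  targets: "-1.05 3.84 0 0;-1.05 3.84 0 0;-1 2 0 0;0 0 2.5 0;0 0 3 0;0 0 3 0;0 0 2 0;0 0 0 0"

```text
clock: 6.88
tcp_pos: [421.6, -287.0, 75.4]
tcp_rot: [-3.135, 0.006, -0.0]
contact_force: [-0.2, 0.4, -1.7]
grip_width: 0.442
```

Request:
send_rows:
  targets: "0 0 0 0;0 0 0 0;0 0 0 0;0 0 0 0;0 0 -2 0;0 0 -4 0;0 0 -4 0;0.6 -3.6 -2 0"
  jaw: -0.4

```text
clock: 7.55
tcp_pos: [432.3, -259.7, 205.5]
tcp_rot: [3.132, -0.007, -0.004]
contact_force: [1.4, -0.9, 0.8]
grip_width: 0.697
```

Request:
send_rows:
  targets: "0.6 -3.6 0 0;0.6 -3.6 0 0;0.6 -3.6 0 0;0.6 -3.6 0 0;0.6 -3.6 0 0;0.6 -3.6 0 0;0.6 -3.6 0 0;0.6 -3.6 0 0"

```text
clock: 8.22
tcp_pos: [478.9, 36.3, 201.2]
tcp_rot: [3.141, -0.003, -0.0]
contact_force: [0.3, -0.2, 0.4]
grip_width: 0.7
```

Request:
send_rows:
  targets: "0.6 -3.6 0 0;0.6 -3.6 0 0;0.6 -3.6 0 0;0.4 -2.2 0 0;0 0 0 0;0 0 0 0"

```text
clock: 8.72
tcp_pos: [500.6, 165.5, 200.5]
tcp_rot: [3.141, -0.002, 0.003]
contact_force: [-0.1, -0.1, 0.1]
grip_width: 0.705
```

```bash
python3 look.py w2 straight_core,necked_core
python3 - <<'E'
from h import *
d=optics.get_image("top"); cv2.imwrite("pics/t2.png",d["color"][:,:,::-1])
for m in masks_of("top","broken_core"): print(m["p"],m["rect"])
E
```

```text
tcp [500.6 165.5 200.5] 8.7167
straight_core 0.79 [213 158 245 196] pred [234. 174.] (array([503.1, 184.4]), np.float64(0.91))
necked_core 0.92 [311 142 355 183] pred [208. 236.] 
necked_core 0.8 [191 210 223 258] pred [208. 236.] (array([434.4, 212.8]), np.float64(0.95))
0.7 [341.4, 228.0, 363.3, 250.2]
```

View pics/w2.png

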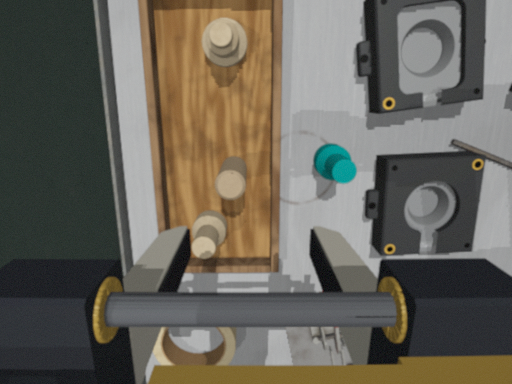

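View pics/t2.png

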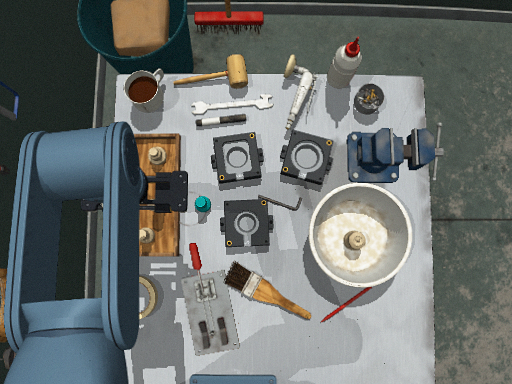

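The broken core is in the basin at (353,240) in the top view. The straight core stands at (230,183) in the wrist view.

Request:
send_rows:
  targets: "0.15 -1 1 0;0.15 -0.9 2 0;0 0 3 0;0 0 2 0;0 0 1 0;0 0 0 0;0 0 0 0"

```text
clock: 9.55
tcp_pos: [503.6, 183.4, 109.5]
tcp_rot: [-3.142, 0.001, -0.001]
contact_force: [-0.4, 0.7, 1.4]
grip_width: 0.7
```

Request:
send_rows:
  targets: "0 -0.1 1.5 0;0 0 2 0;0 0 1.6 0;0 0 1 0;0 0 0 0;0 0 0 0;0 0 0 0"

```text
clock: 10.13
tcp_pos: [504.7, 184.6, 50.0]
tcp_rot: [-3.141, -0.002, -0.0]
contact_force: [0.3, -0.4, -0.4]
grip_width: 0.703
```

Request:
send_rows:
  targets: "0 0 0 0;0 0 0 0;0 0 0 0;0 0 0 0;0 0 0 0;0 0 0 0"
  jaw: 0.9
  newtons: 15

```text
clock: 10.63
tcp_pos: [503.5, 184.4, 48.8]
tcp_rot: [3.142, -0.0, -0.0]
contact_force: [0.4, -0.4, 1.1]
grip_width: 0.321
```

Request:
send_rows:
  targets: "0 0 -0.5 0;0 0 -1.5 0;0 0 -3 0;0 0 -3 0;0 0 -2 0;0 0 0 0;0 0 0 0"

```text
clock: 11.22
tcp_pos: [504.2, 184.6, 149.7]
tcp_rot: [-3.141, -0.003, -0.0]
contact_force: [-0.8, -0.2, -1.4]
grip_width: 0.303
```

Request:
send_rows:
  targets: "-0.5 1.5 0 0;-1.05 3.25 0 0;-1.05 3.25 0 0;-1.05 3.25 0 0;-1.05 3.25 0 0;-1.1 3.25 0 0;-0.5 1.5 0 0;0 0 0 0"

```text
clock: 11.88
tcp_pos: [438.3, -10.3, 146.9]
tcp_rot: [-3.142, 0.004, -0.004]
contact_force: [0.4, 0.5, -1.6]
grip_width: 0.3
```

Request:
send_rows:
  targets: "0 0 0 0;0 0 0 0"

```text
clock: 12.05
tcp_pos: [440.1, -7.3, 147.7]
tcp_rot: [-3.141, 0.002, -0.001]
contact_force: [0.2, 0.6, -0.7]
grip_width: 0.307
```

```bash
cat > die.py <<'E'
from h import *
import sys
# side-by-side: fit the print by maximising edge contrast of projected circles (bottom z10, mouth z24)
def fitdie(d,g,rb,rm):
    from scipy.optimize import differential_evolution
    im=cv2.GaussianBlur(cv2.cvtColor(d["color"],cv2.COLOR_RGB2GRAY).astype(np.float32),(0,0),.8)
    a=np.linspace(0,2*np.pi,72,endpoint=False); c,s=np.cos(a),np.sin(a)
    def smp(x,y,r,z):
        q=proj(d,np.c_[x+r*c,y+r*s,np.full(72,z)]).astype(np.float32)
        return cv2.remap(im,q[:,:1],q[:,1:],cv2.INTER_LINEAR)[:,0]
    def f(v):
        t=0
        for r,z in((rb,10),(rm,24)): t+=np.abs(smp(*v,r+1.5,z)-smp(*v,r-1.5,z)).clip(0,60).mean()
        return -t
    r=differential_evolution(f,[(g[0]-14,g[0]+14),(g[1]-14,g[1]+14)],seed=1,tol=1e-6)
    return r.x.round(1),round(-r.fun,1)
D={"die_round":((465,-29),18,23),"die_oblong":((624,-5.5),21.5,26.5),"die_wide":((624.5,-172),26,31)}
if __name__=="__main__":
    tag=sys.argv[1]; s=monitor.sense(); d=optics.get_image("wrist"); print("tcp",s["tcp_pos"].round(1))
    o=d["color"][:,:,::-1].copy()
    for n in sys.argv[2:]:
        g,rb,rm=D[n]; x,f=fitdie(d,g,rb,rm); print(n,x,f)
        a=np.linspace(0,2*np.pi,60)
        for r,z in((rb,10),(rm,24)): cv2.polylines(o,[proj(d,np.c_[x[0]+r*np.cos(a),x[1]+r*np.sin(a),a*0+z]).round().astype(int)],True,(0,0,255),1)
    cv2.imwrite(f"pics/{tag}.png",o)
E
python3 die.py d1 die_round
```

```text
tcp [440.1  -7.3 147.7]
die_round [464.7 -29.7] 70.4
```

View pics/d1.png

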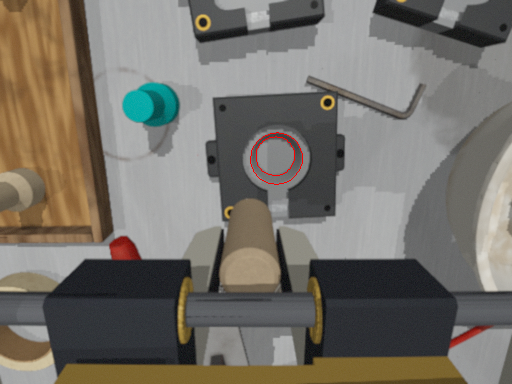

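The fitted circles lie on the round print at (276,153). The straight core hangs upright between the pads at (250,250).

Request:
send_rows:
  targets: "1.2 1.1 0 0;1.26 1.14 0 0;0 0 1.5 0;0 0 2.5 0;0 0 2 0;0 0 1 0;0 0 0 0;0 0 0 0"

```text
clock: 12.77
tcp_pos: [464.9, -29.3, 78.1]
tcp_rot: [-3.141, 0.002, 0.002]
contact_force: [-0.5, 0.1, 0.0]
grip_width: 0.301
```

Request:
send_rows:
  targets: "0 0 1 0;0 0 0.8 0;0 0 0.4 0;0 0 0.2 0;0 0 0 0;0 0 0 0;0 0 0 0"

```text
clock: 13.35
tcp_pos: [465.4, -30.5, 55.1]
tcp_rot: [3.141, -0.001, -0.0]
contact_force: [-0.6, 0.3, -1.0]
grip_width: 0.301
```

Request:
send_rows:
  targets: "0 0 0.15 0;0 0 0.15 0;0 0 0 0;0 0 0 0;0 0 0 0"

```text
clock: 13.77
tcp_pos: [465.8, -30.8, 52.6]
tcp_rot: [3.141, -0.002, -0.0]
contact_force: [-1.6, 0.0, 5.0]
grip_width: 0.302
```

Request:
send_rows:
  targets: "0 0 0 0;0 0 0 0;0 0 0 0;0 0 -0.5 0;0 0 -2 0;0 0 -4 0;0 0 -4 0;0 0 -1 0"
  jaw: -0.2

```text
clock: 14.43
tcp_pos: [468.1, -31.3, 172.5]
tcp_rot: [3.139, -0.009, -0.0]
contact_force: [1.3, -0.6, 0.2]
grip_width: 0.602
```

Request:
send_rows:
  targets: "-0.5 -3.5 0 0;-0.5 -3.5 0 0;-0.5 -3.5 0 0;-0.4 -3.5 0 0;-0.4 -3.5 0 0;-0.4 -3.4 0 0;-0.4 -3.3 0 0;0 0 0 0"

```text
clock: 15.1
tcp_pos: [432.7, 216.4, 166.6]
tcp_rot: [-3.139, 0.0, 0.004]
contact_force: [-0.5, -0.2, -0.9]
grip_width: 0.6
```

Request:
send_rows:
  targets: "0 0 0 0;0 0 3 0;0 0 2 0;0 0 0 0;0 0 0 0"

```text
clock: 15.52
tcp_pos: [433.5, 210.3, 116.0]
tcp_rot: [3.141, 0.003, -0.002]
contact_force: [0.6, -0.2, -0.2]
grip_width: 0.599
```

Request:
send_rows:
  targets: "0.1 -0.2 2 0;0 0 2.5 0;0 0 2 0;0 0 1.3 0;0 0 0 0;0 0 0 0;0 0 0 0"

```text
clock: 16.1
tcp_pos: [436.7, 213.5, 40.2]
tcp_rot: [-3.141, -0.003, -0.001]
contact_force: [0.4, 0.7, 0.3]
grip_width: 0.6
```

Request:
send_rows:
  targets: "0 0 0 0;0 0 0 0;0 0 0 0;0 0 0 0;0 0 0 0;0 0 0 0"
  jaw: 0.95
  newtons: 15

```text
clock: 16.6
tcp_pos: [435.1, 213.5, 38.9]
tcp_rot: [3.141, -0.0, 0.0]
contact_force: [-1.3, -1.4, 2.8]
grip_width: 0.254
```

Request:
send_rows:
  targets: "0 0 -0.5 0;0 0 -1.5 0;0 0 -3 0;0 0 -3 0;0 0 -3 0;0 0 0 0;0 0 0 0"

```text
clock: 17.18
tcp_pos: [436.4, 214.0, 150.5]
tcp_rot: [-3.14, -0.004, -0.0]
contact_force: [-0.4, -1.4, -0.9]
grip_width: 0.254
```

Request:
send_rows:
  targets: "1 1.3 0 0;2.3 2.95 0 0;2.4 3.05 0 0;2.4 3.05 0 0;2.4 3.05 0 0;2.4 3.05 0 0;2.3 2.95 0 0;1.2 1.5 0 0"

```text
clock: 17.85
tcp_pos: [600.3, 0.8, 146.4]
tcp_rot: [3.141, 0.002, -0.003]
contact_force: [0.7, -0.4, -0.2]
grip_width: 0.255
```

Request:
send_rows:
  targets: "0 0 0 0;0 0 0 0;0 0 0 0"

```text
clock: 18.1
tcp_pos: [597.6, 5.3, 147.0]
tcp_rot: [-3.14, 0.004, -0.0]
contact_force: [-0.3, 0.2, -0.1]
grip_width: 0.255
```

```bash
python3 die.py d2 die_oblong die_wide
```

```text
tcp [597.6   5.3 147. ]
die_oblong [625.4  -5.6] 76.2
die_wide [ 627.5 -175.4] 54.6
```

View pics/d2.png

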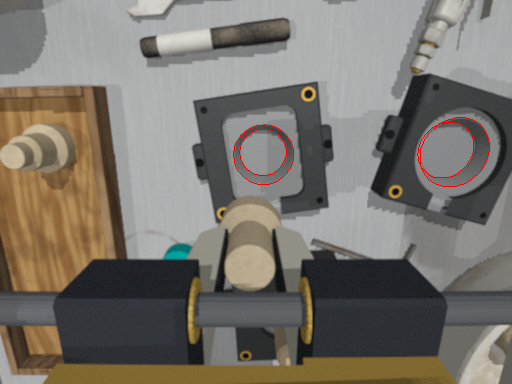

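The circles lie on the oblong print at (264,155); the necked core is held upright at (250,240).

Request:
send_rows:
  targets: "1.4 0.5 0 0;1.4 0.55 0 0;0 0 1.5 0;0 0 2.5 0;0 0 2 0;0 0 1 0;0 0 0.4 0;0 0 0 0"

```text
clock: 18.82
tcp_pos: [626.2, -5.0, 74.0]
tcp_rot: [-3.141, 0.002, 0.001]
contact_force: [-0.3, -0.5, 0.1]
grip_width: 0.255
```

Request:
send_rows:
  targets: "0 0 0 0;0 0 0 0"

```text
clock: 18.98
tcp_pos: [628.0, -5.9, 76.2]
tcp_rot: [3.141, -0.003, 0.0]
contact_force: [-0.7, 0.1, -1.3]
grip_width: 0.257
```

Request:
send_rows:
  targets: "-0.1 0 1 0;0 0 1 0;0 0 0.6 0;0 0 0.3 0;0 0 0 0;0 0 0 0;0 0 0 0"

```text
clock: 19.57
tcp_pos: [626.3, -6.1, 45.8]
tcp_rot: [3.142, -0.0, -0.0]
contact_force: [0.2, -0.4, 0.4]
grip_width: 0.254
```

Request:
send_rows:
  targets: "0 0 0.15 0;0 0 0.15 0;0 0 0 0;0 0 0 0;0 0 0 0"

```text
clock: 19.98
tcp_pos: [626.3, -6.0, 43.0]
tcp_rot: [3.141, -0.001, -0.0]
contact_force: [-0.8, 0.5, 1.6]
grip_width: 0.255
```

Request:
send_rows:
  targets: "0 0 0.1 0;0 0 0 0;0 0 0 0"

```text
clock: 20.23
tcp_pos: [626.5, -6.0, 42.9]
tcp_rot: [3.141, -0.001, -0.0]
contact_force: [-1.9, -0.0, 7.2]
grip_width: 0.255
```

Request:
send_rows:
  targets: "0 0 0 0;0 0 0 0;0 0 0 0;0 0 -0.5 0;0 0 -2 0;0 0 -4 0;0 0 -4 0;0 -2 -1 0"
  jaw: -0.25

```text
clock: 20.9
tcp_pos: [629.7, 10.8, 163.7]
tcp_rot: [3.138, -0.01, -0.003]
contact_force: [1.7, 0.3, 1.6]
grip_width: 0.62
```

Request:
send_rows:
  targets: "0.1 -3.5 0 0;0.1 -3.5 0 0;0.1 -3.5 0 0;0.1 -3.5 0 0;0 -2.5 0 0;0 -1.3 0 0;0 0 0 0;0 0 2.5 0"

```text
clock: 21.57
tcp_pos: [633.5, 192.4, 136.6]
tcp_rot: [-3.141, -0.01, 0.002]
contact_force: [1.3, -0.0, 0.2]
grip_width: 0.628
```

Request:
send_rows:
  targets: "0 0 2.5 0;0 0 1.5 0;0 0 0 0;0 0 0 0;0 0 0 0"

```text
clock: 21.98
tcp_pos: [631.2, 190.9, 92.9]
tcp_rot: [3.141, -0.002, -0.001]
contact_force: [-0.3, 1.8, 0.5]
grip_width: 0.628
```

Request:
send_rows:
  targets: "-0.05 -0.1 1.5 0;0 0 2 0;0 0 1.5 0;0 0 0.9 0;0 0 0.4 0;0 0 0 0;0 0 0 0;0 0 0 0"

```text
clock: 22.65
tcp_pos: [630.7, 193.1, 30.1]
tcp_rot: [-3.141, -0.002, -0.0]
contact_force: [0.9, 1.0, 0.5]
grip_width: 0.621
```

Request:
send_rows:
  targets: "0 0 0.1 0;0 0 0 0;0 0 0 0;0 0 0 0;0 0 0 0;0 0 0 0"
  jaw: 0.9
  newtons: 15

```text
clock: 23.15
tcp_pos: [629.7, 192.9, 27.8]
tcp_rot: [3.141, -0.0, -0.0]
contact_force: [-0.9, -0.8, 1.8]
grip_width: 0.324
```

Request:
send_rows:
  targets: "0 0 -0.5 0;0 0 -1.5 0;0 0 -3 0;0 0 -4 0;0 0 -3 0;0 0 0 0;0 0 0 0"

```text
clock: 23.73
tcp_pos: [631.1, 193.3, 150.5]
tcp_rot: [-3.141, -0.005, -0.0]
contact_force: [0.3, -0.7, -0.8]
grip_width: 0.324
```

Request:
send_rows:
  targets: "-0.2 2 0 0;-0.3 3.6 0 0;-0.35 3.7 0 0;-0.35 3.7 0 0;-0.35 3.7 0 0;-0.35 3.7 0 0;-0.35 3.7 0 0;-0.35 3.7 0 0"

```text
clock: 24.4
tcp_pos: [601.8, -86.2, 145.6]
tcp_rot: [-3.14, 0.004, -0.0]
contact_force: [-0.3, -0.0, -1.6]
grip_width: 0.324
```

Request:
send_rows:
  targets: "-0.35 3.7 0 0;-0.2 2.6 0 0;-0.1 1.2 0 0;0 0 0 0;0 0 0 0;0 0 0 0"

```text
clock: 24.9
tcp_pos: [596.8, -158.1, 146.9]
tcp_rot: [-3.14, 0.001, 0.001]
contact_force: [0.2, 0.7, -0.6]
grip_width: 0.327
```

```bash
python3 die.py d3 die_wide
```

```text
tcp [ 596.8 -158.1  146.9]
die_wide [ 627.5 -176.3] 76.1
```

View pics/d3.png

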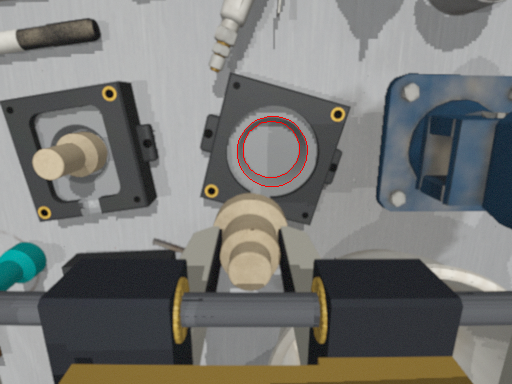

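The circles lie on the wide print at (272,151). The necked core stands in the oblong die at (75,155), and the stepped core is held upright at (250,235).

Request:
send_rows:
  targets: "1.5 0.9 0 0;1.55 0.9 0 0;0 0 1.5 0;0 0 2.5 0;0 0 2 0;0 0 1.5 0;0 0 1 0;0 0 0 0"

```text
clock: 25.62
tcp_pos: [626.3, -175.6, 60.1]
tcp_rot: [-3.139, 0.004, 0.002]
contact_force: [-1.0, 0.9, -1.1]
grip_width: 0.323
```

Request:
send_rows:
  targets: "0 0 0 0;0 0 0 0"

```text
clock: 25.78
tcp_pos: [628.5, -177.7, 63.9]
tcp_rot: [3.141, -0.002, 0.001]
contact_force: [0.1, -0.8, -0.2]
grip_width: 0.325
```

Request:
send_rows:
  targets: "0 -0.05 1 0;0 0 0.9 0;0 0 0.6 0;0 0 0.3 0;0 0 0 0;0 0 0 0;0 0 0 0"

```text
clock: 26.37
tcp_pos: [627.8, -177.7, 34.8]
tcp_rot: [3.141, -0.0, -0.0]
contact_force: [0.6, -0.0, -0.7]
grip_width: 0.329
```

Request:
send_rows:
  targets: "0 0 0.15 0;0 0 0.15 0;0 0 0 0;0 0 0 0;0 0 0 0"

```text
clock: 26.78
tcp_pos: [627.7, -177.6, 31.9]
tcp_rot: [3.141, -0.0, -0.0]
contact_force: [-0.4, -0.4, 0.4]
grip_width: 0.324
```

Request:
send_rows:
  targets: "0 0 0.1 0;0 0 0.05 0;0 0 0 0;0 0 0 0"

```text
clock: 27.12
tcp_pos: [627.8, -177.6, 31.7]
tcp_rot: [3.141, -0.001, -0.0]
contact_force: [-3.1, 1.4, 7.5]
grip_width: 0.323
```

Request:
send_rows:
  targets: "0 0 0 0;0 0 0 0;0 0 0 0;0 0 -0.5 0;0 0 -2 0;0 0 -4 0;0 0 -4 0;0 0 -4 0"
  jaw: -0.25

```text
clock: 27.78
tcp_pos: [627.0, -177.2, 176.4]
tcp_rot: [-3.141, 0.001, -0.0]
contact_force: [0.4, -0.3, 0.3]
grip_width: 0.623
```

Request:
send_rows:
  targets: "-3 -1.5 -4 0;-3 -1.5 -4 0;-3 -1.5 -4 0;-3 -1.5 0 0;-3 -1.5 0 0;0 0 0 0;0 0 0 0;0 0 0 0"

```text
clock: 28.45
tcp_pos: [496.2, -111.8, 271.5]
tcp_rot: [3.141, -0.001, -0.0]
contact_force: [0.1, -0.4, 0.1]
grip_width: 0.627
```

Run:
```python
from h import *
print(monitor.sense()["tcp_pos"])
P={"straight_core":(464.7,-29.7),"necked_core":(625.4,-5.6),"stepped_core":(627.5,-176.3)}
for c in ["wrist","side"]:
    d=optics.get_image(c); o=d["color"][:,:,::-1]; cv2.imwrite(f"pics/f_{c}.png",o)
    for n,g in P.items():
        q=proj(d,[(*g,45)])[0]
        for m in masks_of(c,n):
            r=m["rect"]
            if abs((r[0]+r[2])/2-q[0])<25 and abs((r[1]+r[3])/2-q[1])<25: print(c,n,round(m["p"],2),fit(d,n,m["pixels"],g,10),"want",g)
```

```text
[ 496.24938983 -111.79193327  271.47522476]
wrist straight_core 0.8 (array([465.5, -30.5]), np.float64(0.96)) want (464.7, -29.7)
wrist necked_core 0.6 (array([625.5,  -6. ]), np.float64(0.96)) want (625.4, -5.6)
wrist stepped_core 0.94 (array([ 628. , -176.1]), np.float64(0.94)) want (627.5, -176.3)
side straight_core 0.56 (array([460., -21.]), np.float64(0.81)) want (464.7, -29.7)
side necked_core 0.74 (array([625.9,   1.2]), np.float64(0.81)) want (625.4, -5.6)
side stepped_core 0.71 (array([ 630.8, -177.9]), np.float64(0.85)) want (627.5, -176.3)
```

View pics/f_wrist.png

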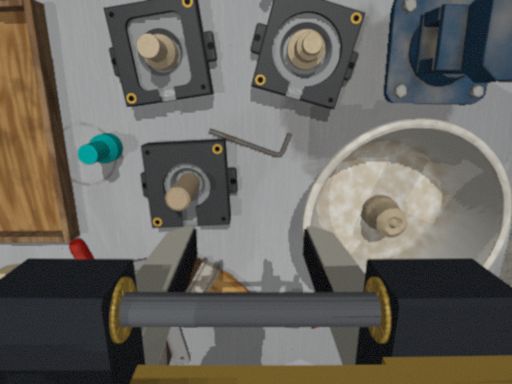

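View pics/f_side.png

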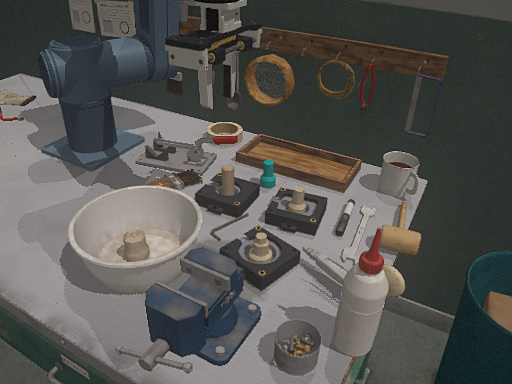

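In the wrist view, necked (157,50), stepped (306,48) and straight (183,188) stand upright in their prints, and the broken core is in the basin (385,215). The side view agrees: all are upright and the tray is empty.

```bash
python3 -c "
from rig import job,monitor
job.close_job(); print(monitor.sense()['clock'])"
```

```text
the job is handed in; nothing more can be done
the job is handed in; nothing more can be done
```

I set the three sound cores in their dies, put the broken core in the basin, and handed the job in at about 29 s of the 106 s allowed. No verdict was reported.

- **Placing:** straight is in die_round, necked in die_oblong and stepped in die_wide. I lowered each core until the wrist felt 5–7.5 N, at the height expected for the bottom of the print, and only then released it. The turquoise look-alike was left alone.
- **Last wrist check:** assuming each core stands upright at print-bottom height, the fitted positions were within about 1.2 mm of the print centres. The overlap was 0.94–0.96, and all three looked upright. The broken core stood in the basin, the tray was empty, and the gripper was well clear at about z = 271 mm.
- **Check that disagreed:** the side camera put straight and necked 7–10 mm off, and stepped about 4 mm off. I set this aside because the die walls hide the feet there and the overlap was only 0.81–0.85.

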